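# Close the filter cover of a draw tester for its leak check

## Task

The draw tester has a new filter and is to be leak-checked: first swing it round on its turntable by the black knob until it clicks into the service detent, with the free edge of the filter cover facing you. Next turn the orange quarter-turn fastener on the cover until its slot lines up with the two white marks, so that its key can enter the frame; then press the cover down flush on its frame and keep it pressed against the springy gasket: finish while still holding it down with the gripper. Leave the other things on the bench where they are.

Things in the scene. Friction and masses are not known exactly. Their poses are not given: they have to be found in the camera images.
- turntable (a joint): turntable angle (rad) about its upright axis, + = anticlockwise from above. 0 = service detent: cover's free edge faces the operator (robot's side). A spring plunger pulls it in from 0.04 rad either side (7 N at the knob to enter or leave). Work detent at 1.57, stops at -0.35 and 1.75. Starts at 0.55 to 1.25; in between it turns with light friction (1 N) and stays where left
- tester_base: fixed round black foot, 270 mm across, 22 mm high; origin at the centre of its underside on the bench, its z axis is the turntable's axis. At turntable 0 the tester's axes equal this body's: x from the cover's free edge to its hinge, y to the left. On its +y side stands a 40 mm high aluminium plunger bracket, reaching 211 mm from the axis
- turntable_centre (a point): point on the turntable's axis on the aluminium disc's top face, 40 mm above the bench; turns with the table, x axis from the cover's free edge towards its hinge. Disc 300 mm across; the cream tester box on it spans x = -65 to 85, y = -60 to 60 mm and is 60 mm high
- swing_knob (a point): centre of the black upright grip for swinging the turntable: 24 mm thick, 35 mm high, top 18 mm above this point, the disc 73 mm below it (12 mm steel post); it stands on the disc 134 mm from the axis (x = -100, y = -90 mm in the turntable's frame) and is free all round from above
- cover (a joint): angle (rad) of the dark grey filter cover about its hinge: 0 = flush on the frame; 0.11 = standing off (16 mm at the free edge), where the springy gasket lifts it whenever not pressed. Flush takes about 6 N down near the free edge, more nearer the hinge. While the fastener's key is out of line with its slot, the key lands on the frame and the cover stops at about 0.063
- cover_edge (a point): middle of the cover's free edge, on its top face (106 mm above the bench when flush). Cover plate 150 x 120 x 6 mm; x axis from here to the hinge, 150 mm away; y along the edge, 60 mm to either corner. Clear to press on at either side of the fastener
- fastener (a joint): angle (rad) of the quarter-turn fastener, + = anticlockwise from above; 0 = its slot in line with the two white marks on the cover, and the key under it in line with the frame's slot (enters up to 0.14 either way). Light friction (0.03 N m), no spring; starts at 0.7 to 1.3, stops at -0.35 and 1.65
- fastener_wing (a point): centre of the fastener's orange upright wing, 36 mm long, 9 mm thick; top 9 mm above this point, cover's face 14 mm below it. x axis along the wing and the black slot line on its top, y across. It stands 30 mm in from the middle of the cover's free edge; white marks before and behind it show the wanted direction (the cover's x axis)
- used_filter_mid (a point): bystander, to be left where it is: used inline filter lying on the bench, tan disc 54 mm across and 36 mm high; point at its middle
- screwdriver_grip (a point): bystander, to be left where it is: yellow screwdriver, 190 mm long, 26 mm thick; point at its middle (of the handle)
- bottle_mid (a point): bystander, to be left where it is: blue glass bottle, 72 mm across, 225 mm high; point at its middle
- cigar_a_mid (a point): bystander, to be left where it is: brown cigar, 130 mm long, 17 mm thick; point at its middle
- cigar_b_mid (a point): bystander, to be left where it is: second brown cigar, same size; point at its middle
- mould_lid_mid (a point): bystander, to be left where it is: black lid of a cigar mould, 270 x 125 x 26 mm; point at its middle

How it is judged:
By the outcome, as a careful person would: the job done as asked, in the order asked, and still so for the second after the job is handed in, while the arm keeps its last pose, push and grip.
It also fails if it takes over 54 s, if anything falls off the work surface, if the arm or the gripper's body presses on something with over 40 N, if the wrist force passes 120 N, or if a joint passes its speed limit or range.

## Robot

A 6-joint arm with a two-finger parallel gripper is mounted at the origin on the work surface. World frame = base frame: x ahead of the robot, y to its left, z up, the work surface at z = 0. Lengths are in mm, angles in rad, forces in N, time in s.
With the tool pointing down it reaches from about 350 to 775 mm from the base axis. Payload 7.3 kg.
Tool frame: the origin (TCP) lies at the very end of the fingers, on their centre line; the grasp point (between the pads) lies 19 mm behind it; z points along the fingers, y is the line along which they close (so a half turn about z gives the same grasp; the last joint's range is limited). The gripper opens to 92 mm and grips with 3 to 60 N. Pads are 19 mm wide; open, the fingers measure 130 mm over their backs; the gripper's body (75 mm by 190 mm) begins 47 mm behind the grasp point.
Start: joints at [0.975, 0.342, 1.524, -0, 1.275, -0.146], TCP at [228.251, 472.807, 226.741] pointing down, gripper open.
Joint ranges: [-2.53, 2.53], [-0.77, 2.02], [0.04, 2.7], [-1, 4.14], [0.28, 2.66], [-3.11, 3.11]. Speed limits (rad/s): [2.57, 2.57, 3.14, 3.14, 3.14, 3.14].

## Interface

Orientations are given as [roll, pitch, yaw] about the fixed x, y, z axes, in that order (R = Rz(yaw) Ry(pitch) Rx(roll)).
In Python, from plant import bot gives the robot as it stands.
- The arm moves only by the tool apply_moves, never from a script. Its argument "motion" is text: rows parted by semicolons, each of 4 numbers parted by spaces: the shift along the tool's x, y, z in m, then the turn about the tool's z in degrees. A call has 1 to 8 rows; each row shifts and turns the commanded pose from where the row before left it, along the tool's axes as they then stand; what a row does not reach is not made up. A row lasts 1/8 s, in which the tool goes at most 62.5 mm and 10.7 degrees, less where a joint would pass 70% of its speed; a pose out of reach is approached as far as the arm can. A call with a gripper value outside its range is refused whole. "fingers" is the opening, from -1 (shut) to 1 (fully open), set as the call begins (left out, the last holds). The fingers move at their own pace and stop on an object; the grip force is fixed at half the most. Time passes only in rows, so rows that do not move let the fingers close. It gives the time, the measured TCP pose, the force, the opening and the grip force at its end, in the units of the state.
- bot.get_obs(): the state, without advancing time (a new reading comes with each control period).
- bot.capture(name): name is "side" or "top" or "wrist"; returns a dict with "img" (420x560x3 uint8, blue, green, red), "range_z" (420x560 float32, mm along the optical axis (not along the pixel's ray), 0 where there is no reading), "fx", "fy", "cx", "cy" (pixels), "world_from_camera" (4x4, takes a point from camera to world coordinates); the wrist camera has in their place "mount" (4x4, takes a point from camera to tool coordinates, whose origin is the TCP and whose axes are the flange's). Camera axes: x right, y down, z forward; pixel columns grow to the right and rows downward; lengths in mm; the calibration is good to about 2 mm. A picture is of the moment at which its call begins: read the wrist's pose just before it.
- bot.close_job(): hands the job in; it is judged then, once.
Trained networks look in a picture, given as the dict that the camera call returned (one of the last four; its "shot" number tells which), for a name from the list of things; names that differ only in an ending like _2 or _b are one class to them, and where a whole thing is asked for, a point or a joint stands for the part that bears it (a point fixed in the world has none). Each returns a list of dicts, best first, with "p" (0 to 1); they miss things now and then, are a little off and sometimes report something else, mostly with a low value. They report only what shows in the picture. A call takes as long as a camera call.
- bot.cut_out(picture, thing): "pixels" (420x560 bool, what is visible of it) and "point" ([column, row] in pixels, amid what is visible of it).
The state is a dict: "time": time; "joint_positions": joint angles; "dq": joint speeds; "tau": joint torques, N m; "tool_pos": TCP position; "tcp_rot": TCP orientation; "contact_force": force on the tool from outside, world axes, zero at the start; "moment": the same for the moment, N m; "grip_width": finger opening in mm; "finger_force": force on a finger pad.
Only numpy, scipy, OpenCV 4.12 (cv2) and the standard library are available. Lean on these libraries where they do the work, as an engineer would, in place of code of your own. Each camera call takes 0.05 s, during which the arm holds its last target. There are 200 camera calls.

## Working session

There is one attempt and no reset: what is moved stays moved. The work goes in short steps, Python scripts to look and compute and a tool call to move; the robot and the scene stay as the last step left them, time stands still between calls to the robot, and variables do not carry over. Pictures are saved under pics/ and viewed, at most 10 in all, crops included, and the job is handed in when it is done.

Besides the shell and the picture viewer there is one more tool, called after "Request:" as name(argument=value, ...) on one line, values as JSON. apply_moves: Moves the arm, as the interface text tells. Its arguments: {"type":"object","properties":{"motion":{"type":"string"},"fingers":{"type":"number"}},"required":["motion"]}

```bash
mkdir -p pics; ls
cat > h.py <<'E'
import numpy as np, cv2
from plant import bot
def cloud(c, m=None):
    z=c["range_z"]; ok=z>0
    if m is not None: ok&=m
    v,u=np.nonzero(ok); d=z[v,u]
    P=np.c_[(u-c["cx"])*d/c["fx"],(v-c["cy"])*d/c["fy"],d,np.ones(len(d))]
    return (P@np.array(c["world_from_camera"]).T)[:,:3],u,v
E
python3 - <<'E'
from h import *
print(bot.get_obs())
ims=[]
for n in("top","side"):
    c=bot.capture(n); cv2.imwrite(f"pics/{n}0.png",c["img"])
    for t in("tester_base","swing_knob","cover","fastener","bottle_mid","mould_lid_mid","used_filter_mid","screwdriver_grip","cigar_a_mid"):
        for r in bot.cut_out(c,t)[:2]:
            P,u,v=cloud(c,r["pixels"])
            print(n,t,round(r["p"],2),np.round(r["point"]),r["pixels"].sum(),np.median(P,0).round() if len(P) else None, P.min(0).round() if len(P) else None,P.max(0).round() if len(P) else None)
E
```

```text
pics
{'time': 0.0, 'joint_positions': array([ 9.75003096e-01,  3.42737223e-01,  1.52503854e+00,  2.79919086e-05,
        1.27538162e+00, -1.46011404e-01]), 'dq': array([ 0.0011468 ,  0.00167611,  0.00012347, -0.0002451 ,  0.00174865,
        0.00047075]), 'tau': array([-2.13165200e-03, -4.31234336e+01, -2.44225037e+01,  7.16795702e-02,
        5.58782613e-02, -1.29927507e-04]), 'tool_pos': array([227.99823323, 472.45150739, 226.02992468]), 'tcp_rot': array([-3.14004848e+00, -2.54138049e-04,  2.69180246e+00]), 'contact_force': array([0.3563722 , 0.06030611, 0.02334795]), 'moment': array([-0.03944693,  0.02729491,  0.00797921]), 'finger_force': 0.0, 'grip_width': 91.92092428287727}
top tester_base 0.7 [236. 173.] 8571 [597.  17.  42.] [ 459. -133.   -5.] [763. 223. 147.]
top swing_knob 0.72 [236. 173.] 8448 [599.  14.  42.] [ 456. -133.   -5.] [775. 182. 147.]
top swing_knob 0.69 [307. 144.] 304 [ 701. -186.   22.] [ 646. -208.    1.] [ 828. -153.   31.]
top cover 0.88 [231. 168.] 2420 [611.  29. 115.] [544. -53.  39.] [694. 115. 147.]
top fastener 0.65 [248. 165.] 124 [604. -16. 129.]
[... 998 characters left out ...]
  43.] [ 455. -137.   -3.] [817. 260. 145.]
side fastener 0.47 [283. 178.] 85 [603. -19. 132.] [588. -32. 122.] [619.  -3. 145.]
side bottle_mid 0.62 [250. 146.] 958 [727. 277. 107.] [700. 257.  -1.] [846. 451. 228.]
side mould_lid_mid 0.77 [436. 297.] 4625 [ 601. -543.   25.] [ 424. -601.   -1.] [ 788. -467.   88.]
side used_filter_mid 0.59 [273. 176.] 832 [601.  20. 116.] [543. -56.  -1.] [813. 252. 145.]
side used_filter_mid 0.53 [207. 198.] 161 [473. 217.  22.] [452. 203.  -0.] [502. 251.  38.]
side screwdriver_grip 0.58 [342. 225.] 186 [ 685. -198.   23.] [ 645. -215.    1.] [ 769. -157.   30.]
side screwdriver_grip 0.52 [253. 147.] 838 [725. 276. 109.] [700. 257.   2.] [815. 431. 228.]
```

Run:
```python
import cv2,numpy as np
a=cv2.imread("pics/top0.png")[90:260,120:340]
b=cv2.imread("pics/side0.png")[110:280,180:400]
cv2.imwrite("pics/c0.png",np.vstack([cv2.resize(x,None,fx=1.76*1,fy=1.76) for x in(a,b)])) if 0 else cv2.imwrite("pics/c0.png",np.hstack([cv2.resize(x,(400,309),interpolation=cv2.INTER_CUBIC) for x in(a,b)]))
```

```text
(no output)
```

View pics/c0.png

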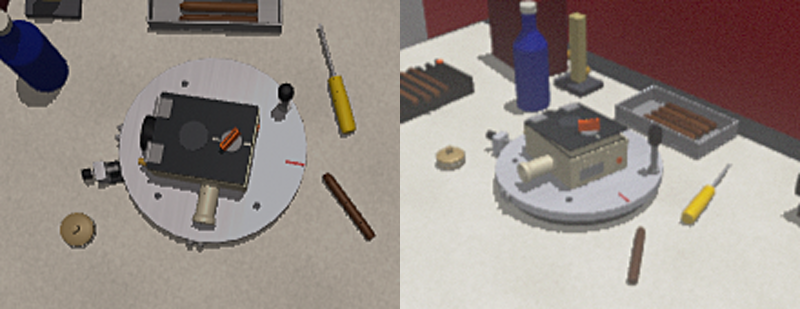

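View pics/top0.png

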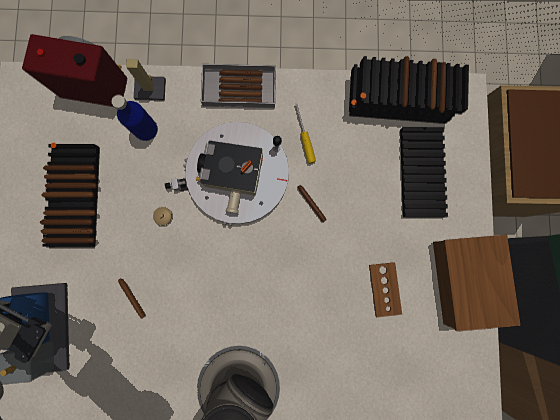

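The pictures show the tester in the top view at about (237,172). The cover's free edge faces right (-y), the knob is at (277,141), the plunger bracket is at (176,185) and the wing is at (246,168). Next I measure the geometry.

```bash
cat >> h.py <<'E'
def measure():
    out={}
    cs=[bot.capture(n) for n in("top","side")]
    c=cs[0]; P,u,v=cloud(c)
    hsv=cv2.cvtColor(c["img"],cv2.COLOR_BGR2HSV)[v,u]
    d=P[(abs(P[:,2]-40)<8)&(np.hypot(P[:,0]-600,P[:,1]-17)<170)&(hsv[:,2]>120)]
    (cx,cy),r=cv2.minEnclosingCircle(d[:,:2].astype(np.float32))
    print("disc",cx,cy,r)
    C=np.array([cx,cy])
    rel=P[:,:2]-C; rr=np.hypot(*rel.T)
    b=P[(rr>160)&(rr<212)&(P[:,2]>12)&(P[:,2]<60)&(rel[:,1]>100)]
    print("bracket",len(b),b.mean(0).round(1),"ang",np.arctan2(*(b.mean(0)[:2]-C)[::-1]))
    for c in cs:
        P,u,v=cloud(c); hsv=cv2.cvtColor(c["img"],cv2.COLOR_BGR2HSV)[v,u]
        rel=P[:,:2]-C; rr=np.hypot(*rel.T)
        k=P[(rr>115)&(rr<155)&(P[:,2]>85)&(P[:,2]<140)&(hsv[:,2]<90)]
        if len(k): print("knob",len(k),np.median(k,0).round(1),"ang",np.arctan2(*(np.median(k,0)[:2]-C)[::-1]), "tt-yaw",np.arctan2(*(np.median(k,0)[:2]-C)[::-1])-np.arctan2(-90,-100))
        m=(rr<110)&(P[:,2]>90)&(hsv[:,1]<90)&(hsv[:,2]<100)&(P[:,2]<130)
        print("cover rect",cv2.minAreaRect(P[m][:,:2].astype(np.float32)))
        o=P[(rr<110)&(P[:,2]>100)&(hsv[:,1]>150)&(hsv[:,0]<16)&(hsv[:,2]>90)]
        if len(o)>5: print("wing",len(o),o.mean(0).round(1),cv2.minAreaRect(o[:,:2].astype(np.float32)))
E
python3 -c "from h import *; measure()"
```

```text
disc 610.436279296875 28.204008102416992 159.49989318847656
bracket 127 [569.6 199.8  36.5] ang 1.8047138320068101
knob 71 [680.2 -94.8 127.6] ang -1.054658764316793 tt-yaw 1.3541187874864937
cover rect ((613.9528198242188, 37.7997932434082), (170.55438232421875, 120.50105285644531), 80.83457946777344)
wing 33 [606.1 -13.3 142. ] ((607.7063598632812, -11.812904357910156), (11.590023040771484, 33.83932113647461), 45.63285827636719)
knob 75 [ 677.  -101.5  118.8] ang -1.0963479158858378 tt-yaw 1.312429635917449
cover rect ((611.932861328125, 32.18772888183594), (164.55078125, 122.45257568359375), 81.29236602783203)
wing 53 [602.8 -17.6 135.9] ((603.7608642578125, -16.193256378173828), (10.916864395141602, 30.723316192626953), 47.69253158569336)
```

```bash
cat >> h.py <<'E'
def plan(pts, start=None):
    """pts: list of (x,y,z,yaw_deg,nrows); prints rows rounded to 0.5 mm / 0.5 deg, carrying the rounding error"""
    o=bot.get_obs() if start is None else None
    if start is None: p=np.array(o["tool_pos"],float); yaw=np.degrees(o["tcp_rot"][2])
    else: p=np.array(start[:3],float); yaw=start[3]
    rows=[]
    for x,y,z,yt,n in pts:
        for i in range(n):
            a=np.radians(yaw); R=np.array([[np.cos(a),np.sin(a),0],[np.sin(a),-np.cos(a),0],[0,0,-1]])
            d=(np.array([x,y,z])-p)/(n-i); t=np.round(R.T@d*2)/2
            w=round(-((yt-yaw+180)%360-180)/(n-i)*2)/2
            rows.append("%g %g %g %g"%(*(t/1000),w)); p=p+R@t; yaw-=w
    for i in range(0,len(rows),8): print("; ".join(rows[i:i+8]))
    print("end",p.round(1),yaw)
E
python3 -c "
from h import *
plan([(679,-97,205,122,16)])"
```

```text
-0.041 -0.02 0.0015 2; -0.0415 -0.0185 0.0015 2; -0.042 -0.017 0.0015 2; -0.0425 -0.0155 0.0015 2; -0.043 -0.014 0.0015 2; -0.0435 -0.0125 0.0015 2; -0.044 -0.011 0.0015 2; -0.0445 -0.0095 0.001 2
-0.045 -0.0075 0.0015 2; -0.045 -0.006 0.001 2; -0.045 -0.0045 0.0015 2; -0.0455 -0.003 0.001 2; -0.0455 -0.0015 0.0015 2; -0.0455 0 0.001 2; -0.0455 0.002 0.0015 2; -0.045 0.003 0.001 2
end [678.8 -97.  205.2] 122.2292783782606
```

Request:
apply_moves(motion="-0.041 -0.02 0.0015 2; -0.0415 -0.0185 0.0015 2; -0.042 -0.017 0.0015 2; -0.0425 -0.0155 0.0015 2; -0.043 -0.014 0.0015 2; -0.0435 -0.0125 0.0015 2; -0.044 -0.011 0.0015 2; -0.0445 -0.0095 0.001 2")

```text
time: 2.1
tool_pos: [453.5, 186.3, 215.3]
tcp_rot: [3.141, 0.0, 2.411]
contact_force: [-0.3, -0.2, -0.2]
grip_width: 91.5
finger_force: 0.0
```

Request:
apply_moves(motion="-0.045 -0.0075 0.0015 2; -0.045 -0.006 0.001 2; -0.045 -0.0045 0.0015 2; -0.0455 -0.003 0.001 2; -0.0455 -0.0015 0.0015 2; -0.0455 0 0.001 2; -0.0455 0.002 0.0015 2; -0.045 0.003 0.001 2")

```text
time: 3.1
tool_pos: [679.6, -98.3, 205.0]
tcp_rot: [3.142, -0.0, 2.132]
contact_force: [-0.4, 0.4, 0.1]
grip_width: 92.0
finger_force: 0.0
```

```bash
cat >> h.py <<'E'
def wrist(name=None):
    o=bot.get_obs(); c=bot.capture("wrist")
    r,p,y=o["tcp_rot"]
    from scipy.spatial.transform import Rotation as Ro
    T=np.eye(4); T[:3,:3]=Ro.from_euler("xyz",[r,p,y]).as_matrix(); T[:3,3]=o["tool_pos"]
    c["world_from_camera"]=T@np.array(c["mount"])
    if name: cv2.imwrite(f"pics/{name}.png",c["img"])
    return c,o
E
python3 - <<'E'
from h import *
c,o=wrist("w1"); print(o["tool_pos"],o["tcp_rot"],o["joint_positions"])
for t in("swing_knob","fastener","cover","tester_base"):
    for r in bot.cut_out(c,t)[:2]:
        P,u,v=cloud(c,r["pixels"]); print(t,round(r["p"],2),np.round(r["point"]),len(P),np.median(P,0).round(1) if len(P) else 0)
E
```

```text
[679.60833537 -98.2853456  205.02427522] [ 3.14151396e+00 -1.45793199e-04  2.13204988e+00] [-2.55189090e-01  6.65910508e-01  1.04172478e+00  1.58670790e-04
  1.43400972e+00 -8.16464278e-01]
swing_knob 0.79 [286.  84.] 59790 [641.3 -27.4  41.5]
fastener 0.94 [254.  47.] 2376 [606.5 -15.8 126. ]
cover 0.56 [286.  45.] 21833 [626.2 -10.6 119.5]
tester_base 0.95 [289.  84.] 59886 [641.4 -27.4  41.5]
```

View pics/w1.png

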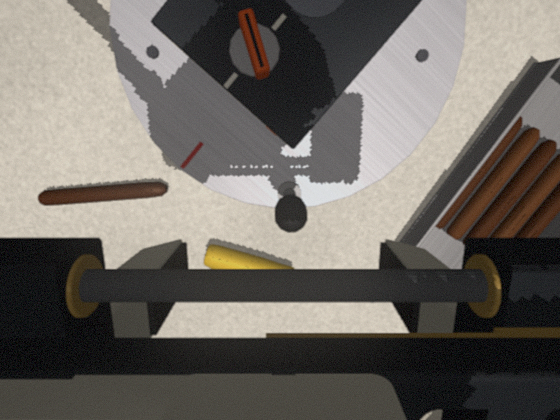

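The wrist view shows the knob at (291,212), the wing at (254,45) between the white marks, and the disc's right rim. Next I get exact points.

Run:
```python
from h import *
c,o=wrist()
P,u,v=cloud(c)
k=(u>270)&(u<312)&(v>185)&(v<235)&(P[:,2]>90)&(P[:,2]<140)
K=P[k]; print("knob",K.min(0),K.max(0),len(K)); t=K[K[:,2]>K[:,2].max()-5]; print("top",cv2.minEnclosingCircle(t[:,:2].astype(np.float32)),t.mean(0))
# disc rim
d=P[(abs(P[:,2]-40)<4)]
r=np.hypot(d[:,0]-607,d[:,1]-18); d=d[r<160]
ang=np.degrees(np.arctan2(d[:,1]-18,d[:,0]-607))
rim=np.array([d[(ang>=a)&(ang<a+2)][np.argmax(np.hypot(*(d[(ang>=a)&(ang<a+2)][:,:2]-[607,18]).T))][:2] for a in range(-140,40,2) if ((ang>=a)&(ang<a+2)).sum()>20])
rr=np.hypot(*(rim-[607,18]).T); rim=rim[rr>135]
from scipy.optimize import least_squares
s=least_squares(lambda q:np.hypot(*(rim-q).T)-150,[607,18],loss="soft_l1"); print("disc C",s.x,len(rim),np.abs(s.fun).mean())
w=bot.cut_out(c,"fastener")[0]["pixels"]
hsv=cv2.cvtColor(c["img"],cv2.COLOR_BGR2HSV)
m=w&(hsv[...,1]>140)&((hsv[...,0]<16)); W,_,_=cloud(c,m); print("wing",len(W),W[:,2].max()); W=W[W[:,2]>W[:,2].max()-6]; print(cv2.minAreaRect(W[:,:2].astype(np.float32)))
# cover plate free edge
cv=(P[:,2]>104)&(P[:,2]<128)&(np.hypot(P[:,0]-607,P[:,1]-18)<120); print(cv2.minAreaRect(P[cv][:,:2].astype(np.float32)),P[cv][:,2].max())
```

```text
knob [ 672.34647967 -106.80513473  101.76478464] [695.32936868 -83.76176373 132.94362991] 1005
top ((683.784423828125, -95.29133605957031), 10.08396053314209) [683.60891988 -94.99949452 130.36436672]
disc C [610.45823583  17.87688932] 86 0.4557129805879341
wing 967 145.99986292785633
((606.3161010742188, -14.389385223388672), (8.89657211303711, 36.00130081176758), 48.53477478027344)
((611.4091796875, 17.503334045410156), (129.2856903076172, 120.2874526977539), 80.94152069091797) 127.8721880979451
```

Run:
```python
from h import *
plan([(683.7,-95.1,99,122.2,7)])
```

```text
-0.0005 0.0005 0.015 0; -0.0005 0.0005 0.0155 0; -0 0.001 0.015 0; -0.0005 0.0005 0.0155 0; -0 0.001 0.015 0; -0.0005 0.0005 0.0155 0; -0 0.001 0.015 0
end [683.6 -94.9  99. ] 122.30282658010168
```

Request:
apply_moves(motion="-0.0005 0.0005 0.015 0; -0.0005 0.0005 0.0155 0; 0 0.001 0.015 0; -0.0005 0.0005 0.0155 0; 0 0.001 0.015 0; -0.0005 0.0005 0.0155 0; 0 0.001 0.015 0; 0 0 0 0")

```text
time: 4.45
tool_pos: [683.3, -95.8, 96.9]
tcp_rot: [-3.14, -0.002, 2.133]
contact_force: [0.5, -0.8, 0.8]
grip_width: 91.9
finger_force: 0.0
```

Request:
apply_moves(motion="0 0 0 0; 0 0 0 0; 0 0 0 0; 0 0 0 0; 0 0 0 0; 0 0 0 0", fingers=-1)

```text
time: 5.2
tool_pos: [684.1, -96.1, 98.7]
tcp_rot: [3.142, -0.0, 2.133]
contact_force: [-0.4, -0.5, 0.4]
grip_width: 36.2
finger_force: 0.0
```

Run:
```python
from h import *
o=bot.get_obs(); p=o["tool_pos"]; C=np.array([610.5,17.9]); r=p[:2]-C
a0=np.degrees(np.arctan2(r[1],r[0])); R=134.5; yaw=np.degrees(o["tcp_rot"][2]); print(p,a0,np.hypot(*r),yaw,o["grip_width"],o["finger_force"],o["contact_force"])
N=24;pts=[]
for i in range(1,N+1):
    a=a0+(-121.5-a0)*i/N
    pts.append((C[0]+R*np.cos(np.radians(a)),C[1]+R*np.sin(np.radians(a)),p[2],yaw+a-a0,1))
plan(pts)
```

```text
[684.08208601 -96.06363271  98.69614369] -57.15117076486341 135.6540930535708 122.22508623462656 36.165967474206184 0.0 [-0.41124945 -0.45610795  0.37405729]
0.001 -0.0065 0 2.5; 0.0005 -0.006 0 3; -0 -0.0065 0 2.5; -0 -0.006 0 2.5; 0 -0.0065 0 3; 0 -0.0065 0 2.5; 0 -0.006 0 3; 0.0005 -0.0065 0 2.5
-0 -0.006 0 2.5; -0 -0.0065 0 3; 0 -0.006 0 2.5; 0 -0.0065 0 2.5; 0 -0.0065 0 3; 0.0005 -0.006 0 2.5; -0 -0.0065 0 2.5; -0 -0.006 0 3
0 -0.0065 0 2.5; 0 -0.0065 0 3; 0 -0.006 0 2.5; 0 -0.0065 0 2.5; 0.0005 -0.006 0 3; -0 -0.0065 0 2.5; -0 -0.0065 0 2.5; 0 -0.006 0 3
end [540.2 -96.8  98.7] 57.72508623462656
```

Request:
apply_moves(motion="0 0 0 0; 0 0 0 0; 0 0 0 0")

```text
time: 5.58
tool_pos: [684.1, -96.0, 98.7]
tcp_rot: [3.141, -0.0, 2.133]
contact_force: [0.4, -0.7, -0.7]
grip_width: 22.6
finger_force: 30.0
```

Request:
apply_moves(motion="0.001 -0.0065 0 2.5; 0.0005 -0.006 0 3; 0 -0.0065 0 2.5; 0 -0.006 0 2.5; 0 -0.0065 0 3; 0 -0.0065 0 2.5; 0 -0.006 0 3; 0.0005 -0.0065 0 2.5")

```text
time: 6.58
tool_pos: [637.1, -114.9, 98.7]
tcp_rot: [3.141, 0.002, 1.756]
contact_force: [2.2, -4.8, -2.7]
grip_width: 22.6
finger_force: 30.0
```

Request:
apply_moves(motion="0 -0.006 0 2.5; 0 -0.0065 0 3; 0 -0.006 0 2.5; 0 -0.0065 0 2.5; 0 -0.0065 0 3; 0.0005 -0.006 0 2.5; 0 -0.0065 0 2.5; 0 -0.006 0 3")

```text
time: 7.58
tool_pos: [587.1, -115.0, 98.7]
tcp_rot: [3.141, 0.0, 1.38]
contact_force: [1.4, -2.5, -2.0]
grip_width: 22.9
finger_force: 30.0
```

Request:
apply_moves(motion="0 -0.0065 0 2.5; 0 -0.0065 0 3; 0 -0.006 0 2.5; 0 -0.0065 0 2.5; 0.0005 -0.006 0 3; 0 -0.0065 0 2.5; 0 -0.0065 0 2.5; 0 0 0 0")

```text
time: 8.57
tool_pos: [545.6, -99.7, 98.7]
tcp_rot: [3.141, -0.0, 1.06]
contact_force: [3.0, -1.2, -4.2]
grip_width: 22.3
finger_force: 30.0
```

```bash
cat >> h.py <<'E'
C=np.array([610.5,17.9])
def arcstate():
    o=bot.get_obs(); r=o["tool_pos"][:2]-C; a=np.arctan2(r[1],r[0]); t=np.array([-np.sin(a),np.cos(a)]); f=o["contact_force"][:2]
    print("ang",np.degrees(a),"psi",np.degrees(a)+138.01,"rad",np.hypot(*r),"Ft",f@t,"Fr",f@r/np.hypot(*r),"yaw",np.degrees(o["tcp_rot"][2]),o["tool_pos"])
E
python3 - <<'E'
from h import *
arcstate()
c=bot.capture("side"); cv2.imwrite("pics/s2.png",cv2.resize(c["img"][110:280,180:400],(660,510),interpolation=cv2.INTER_CUBIC))
c=bot.capture("top"); P,u,v=cloud(c)
img=c["img"][90:260,120:340]; cv2.imwrite("pics/t2.png",cv2.resize(img,(660,510),interpolation=cv2.INTER_CUBIC))
rel=P[:,:2]-C; rr=np.hypot(*rel.T); b=P[(rr>156)&(rr<216)&(P[:,2]>20)&(P[:,2]<60)&(rel[:,1]>100)]
print(len(b),cv2.minAreaRect(b[:,:2].astype(np.float32)),np.degrees(np.arctan2(*(np.median(b,0)[:2]-C)[::-1])))
E
```

```text
ang -118.90469479191192 psi 19.10530520808807 rad 134.36191810755315 Ft 3.2423526478200193 Fr -0.43085609146437 yaw 60.710833623279576 [545.55561374 -99.72377196  98.676579  ]
137 ((571.5877075195312, 195.93528747558594), (29.624629974365234, 53.37735366821289), 8.796978950500488) 102.69584459320181
```

View pics/t2.png

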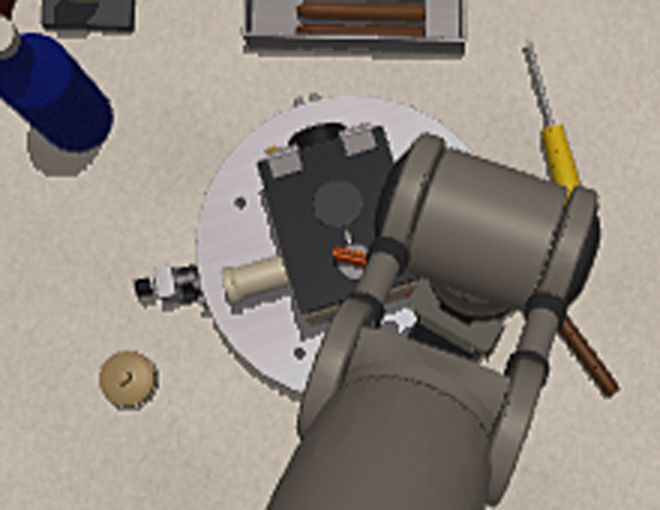

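Request:
apply_moves(motion="0 -0.0025 0 1; 0 -0.0025 0 1; 0 -0.0025 0 1; 0 0 0 0")

```text
time: 9.18
tool_pos: [544.5, -99.0, 98.8]
tcp_rot: [3.129, -0.002, 1.008]
contact_force: [21.7, -11.2, -20.9]
grip_width: 22.9
finger_force: 30.0
```

```bash
python3 -c "from h import *; arcstate()"
```

```text
ang -119.44298895274659 psi 18.567011047253402 rad 134.21937101340907 Ft 24.38410485323484 Fr -0.8518189158910706 yaw 57.75953237282153 [544.52349025 -98.98430056  98.77444447]
```

Request:
apply_moves(motion="0 -0.0025 0 1; 0 0 0 0")

```text
time: 9.43
tool_pos: [544.5, -98.7, 98.8]
tcp_rot: [3.124, -0.003, 0.99]
contact_force: [30.1, -14.2, -26.3]
grip_width: 22.9
finger_force: 30.0
```

```bash
python3 -c "from h import *; arcstate()"
```

```text
ang -119.51266191360487 psi 18.497338086395118 rad 133.99126647051528 Ft 33.19471368066083 Fr -2.4469345739797803 yaw 56.74071399645162 [544.49377304 -98.70547797  98.78569804]
```

Request:
apply_moves(motion="0 -0.0025 0 1; 0 0 0 0")

```text
time: 9.68
tool_pos: [544.5, -98.5, 98.8]
tcp_rot: [3.119, -0.004, 0.973]
contact_force: [37.7, -18.5, -33.0]
grip_width: 22.8
finger_force: 30.0
```

```bash
python3 -c "from h import *; arcstate()"
```

```text
ang -119.57055093206554 psi 18.439449067934447 rad 133.79690647632916 Ft 41.88896108462318 Fr -2.5102671711946605 yaw 55.72759718978793 [544.47190961 -98.46968446  98.81391937]
```

Request:
apply_moves(motion="0 0.005 0 -2; 0 0.007 0 -3; 0 0 0 0; 0 0 0 0")

```text
time: 10.18
tool_pos: [545.6, -99.7, 98.6]
tcp_rot: [3.141, -0.001, 1.059]
contact_force: [4.6, 1.3, -4.6]
grip_width: 22.6
finger_force: 30.0
```

Run:
```python
from h import *
arcstate()
c,o=wrist(); a=c["img"]; cv2.imwrite("pics/w3.png",a)
```

```text
ang -118.89155767816072 psi 19.118442321839268 rad 134.36557181822724 Ft 3.4420237949757175 Fr -3.3856403652723026 yaw 60.69395488755617 [545.58081961 -99.74185866  98.64859259]
```

View pics/s2.png

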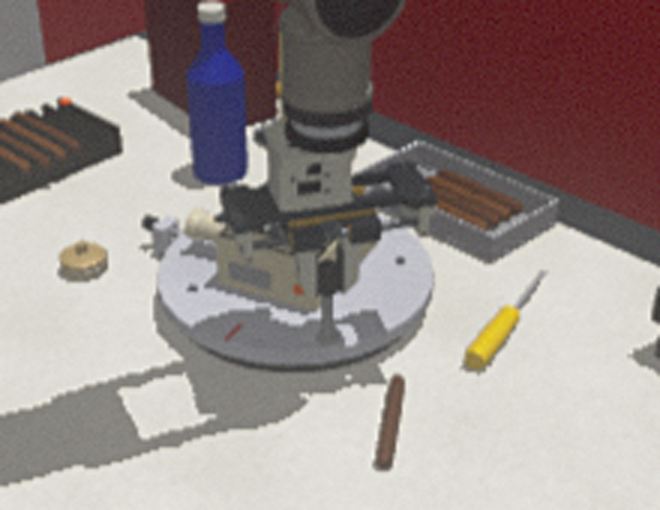

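View pics/w3.png

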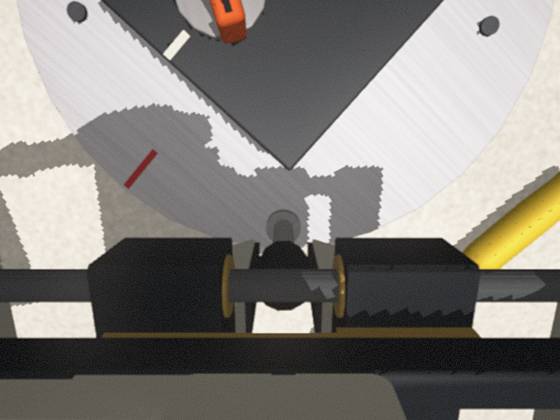

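Request:
apply_moves(motion="0 -0.003 0 1; 0 -0.003 0 1; 0 0 0 0")

```text
time: 10.6
tool_pos: [544.7, -99.2, 98.7]
tcp_rot: [3.13, -0.002, 1.025]
contact_force: [22.3, -8.1, -19.8]
grip_width: 22.7
finger_force: 30.0
```

Run:
```python
from h import *
arcstate(); o=bot.get_obs(); print(o["contact_force"],o["moment"],o["tau"],o["joint_positions"])
c,_=wrist(); print("cam",c["world_from_camera"][:3,3], c["mount"])
for n in("side","top"):
    c=bot.capture(n); P,u,v=cloud(c); rel=P[:,:2]-C; rr=np.hypot(*rel.T); an=np.degrees(np.arctan2(rel[:,1],rel[:,0]))
    m=(rr>153)&(rr<216)&(P[:,2]>14)&(P[:,2]<70)
    h,e=np.histogram(an[m],bins=np.arange(-180,181,5)); print(n,[(int(a),int(k)) for a,k in zip(e,h) if k])
    cv2.imwrite(f"pics/{n}4.png",cv2.resize(c["img"][150:230,150:290] if n=="top" else c["img"][160:240,200:340],(700,400),interpolation=cv2.INTER_CUBIC))
```

```text
ang -119.33562438672281 psi 18.674375613277178 rad 134.29868077192359 Ft 23.45712215436987 Fr -3.8611911187930006 yaw 58.7362913058019 [544.70377558 -99.17686581  98.74235944]
[ 22.34078639  -8.12617006 -19.82603605] [-1.34235525 -3.12603768  0.10474922] [  2.31956095 -56.73687816 -13.66536945   0.31042462   6.6859147
   0.15443145] [-3.18147987e-01  5.19564380e-01  1.62635870e+00 -8.00945162e-04
  9.83645509e-01  2.27958609e-01]
cam [576.9417107  -41.16034355 257.57214731] [[ 5.29038530e-04 -9.68398154e-01 -2.49408771e-01  6.66500299e+01]
 [ 9.99999668e-01  6.66722168e-04 -4.67562395e-04 -6.69709628e-01]
 [ 6.19072917e-04 -2.49408441e-01  9.68398186e-01 -1.58711776e+02]
 [ 0.00000000e+00  0.00000000e+00  0.00000000e+00  1.00000000e+00]]
side [(-145, 2), (-140, 1), (-135, 1), (-130, 2), (-125, 2), (-120, 1), (-110, 11), (-105, 19), (-100, 1), (-80, 3), (-75, 3), (-65, 1), (-20, 1), (-15, 22), (-10, 25), (-5, 6), (10, 2), (15, 1), (95, 9), (100, 46), (105, 39), (110, 1)]
top [(-80, 3), (-75, 12), (-70, 13), (-65, 4), (-20, 5), (-15, 21), (-10, 27), (-5, 22), (0, 23), (5, 22), (10, 21), (15, 5), (20, 1), (95, 20), (100, 96), (105, 28), (110, 2)]
```

View pics/side4.png

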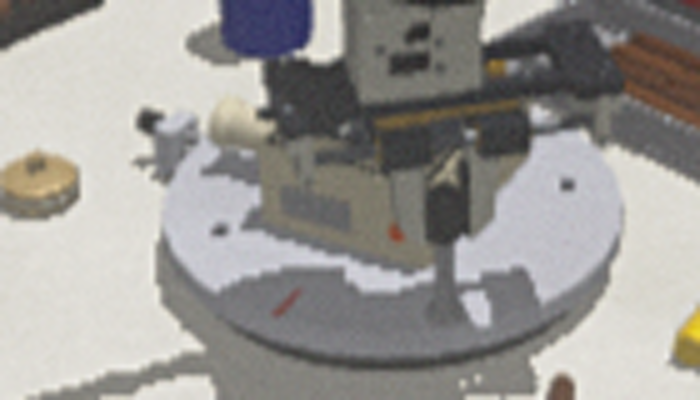

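The block at ψ≈18.6° is stiff, so it is more likely the -0.35 stop than the detent. I sweep back in small steps and watch for the detent's force signature around ψ≈38°.

Request:
apply_moves(motion="0 0.006 0 -2; 0 0.006 0 -2.5; 0 0.006 0 -2.5; 0 0.006 0 -2.5; 0 0.006 0 -2.5; 0 0.006 0 -2.5")

```text
time: 11.5
tool_pos: [572.3, -111.3, 98.6]
tcp_rot: [-3.141, -0.002, 1.279]
contact_force: [3.7, 3.8, -3.4]
grip_width: 22.6
finger_force: 30.0
```

Request:
apply_moves(motion="0 0.004 0 -1.5; 0 0 0 0")

```text
time: 11.75
tool_pos: [576.3, -112.5, 98.6]
tcp_rot: [3.142, -0.002, 1.305]
contact_force: [4.5, 3.6, -3.7]
grip_width: 22.7
finger_force: 30.0
```

Request:
apply_moves(motion="0 0.0035 0 -1.5; 0 0 0 0")

```text
time: 12.0
tool_pos: [579.7, -113.4, 98.6]
tcp_rot: [3.142, -0.002, 1.331]
contact_force: [3.7, 4.6, -2.7]
grip_width: 22.2
finger_force: 30.0
```

Request:
apply_moves(motion="0 0.0035 0 -1.5; 0 0 0 0")

```text
time: 12.25
tool_pos: [583.1, -114.2, 98.7]
tcp_rot: [3.141, -0.002, 1.358]
contact_force: [4.9, 4.4, -2.6]
grip_width: 22.9
finger_force: 30.0
```

Request:
apply_moves(motion="0 0.0035 0 -1.5; 0 0 0 0")

```text
time: 12.5
tool_pos: [586.5, -114.9, 98.7]
tcp_rot: [3.142, -0.002, 1.384]
contact_force: [3.5, 4.6, -3.8]
grip_width: 22.7
finger_force: 30.0
```

```bash
python3 -c "from h import *; arcstate()"
```

```text
ang -100.25888369817582 psi 37.75111630182417 rad 134.9220734333478 Ft 2.667479493852223 Fr -5.1551722788562815 yaw 79.28406835239824 [ 586.4709024  -114.86508716   98.67469981]
```

Request:
apply_moves(motion="0 0.0035 0 -1.5; 0 0 0 0")

```text
time: 12.75
tool_pos: [589.9, -115.5, 98.6]
tcp_rot: [3.142, -0.002, 1.41]
contact_force: [3.5, 4.8, -3.2]
grip_width: 22.8
finger_force: 30.0
```

Request:
apply_moves(motion="0 0.0035 0 -1.5; 0 0 0 0")

```text
time: 13.0
tool_pos: [593.3, -116.0, 98.7]
tcp_rot: [3.142, -0.002, 1.436]
contact_force: [3.4, 4.9, -3.6]
grip_width: 22.9
finger_force: 30.0
```

Request:
apply_moves(motion="0 0.0035 0 -1.5; 0 0 0 0")

```text
time: 13.25
tool_pos: [596.7, -116.5, 98.6]
tcp_rot: [3.142, -0.002, 1.462]
contact_force: [3.9, 4.6, -2.1]
grip_width: 22.6
finger_force: 30.0
```

Request:
apply_moves(motion="0 0.0035 0 -1.5; 0 0 0 0")

```text
time: 13.5
tool_pos: [600.2, -116.8, 98.6]
tcp_rot: [-3.142, -0.002, 1.489]
contact_force: [4.1, 4.6, -3.1]
grip_width: 23.4
finger_force: 30.0
```

```bash
python3 -c "
from h import *; arcstate()
c,o=wrist('w5')
P,u,v=cloud(c)
cvm=(P[:,2]>104)&(P[:,2]<126)&(np.hypot(*(P[:,:2]-C).T)<125); print(cv2.minAreaRect(P[cvm][:,:2].astype(np.float32)))
"
```

```text
ang -94.37264501525064 psi 43.63735498474935 rad 135.0724579251408 Ft 3.7372299377404063 Fr -4.925200795369133 yaw 85.28548591701988 [ 600.20167168 -116.77929805   98.61326977]
((602.4988403320312, -57.81977844238281), (97.77552795410156, 122.0984115600586), 86.40115356445312)
```

View pics/w5.png

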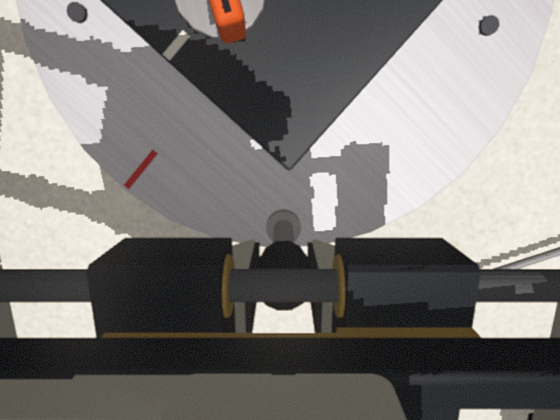

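No detent in 33–43°, so the block near 18.6° is close to the real detent (~13°). I open the fingers to loosely straddle the knob, so the table can settle freely, and push it with one finger while reading force and moment.

Request:
apply_moves(motion="0 0 0 0; 0 0 0 0; 0 0 0 0", fingers=-0.13)

```text
time: 13.92
tool_pos: [599.7, -118.2, 98.8]
tcp_rot: [-3.141, 0.0, 1.488]
contact_force: [0.1, -0.5, 0.3]
grip_width: 39.2
finger_force: 0.0
```

Run:
```python
from h import *
arcstate(); o=bot.get_obs(); print(o["contact_force"],o["moment"],o["grip_width"])
p=o["tool_pos"]; r=p[:2]-C; a0=np.degrees(np.arctan2(r[1],r[0])); R=134.5; yaw=np.degrees(o["tcp_rot"][2])
N=9;pts=[]
for i in range(1,N+1):
    a=a0+(-122-a0)*i/N
    pts.append((C[0]+R*np.cos(np.radians(a)),C[1]+R*np.sin(np.radians(a)),99,yaw+a-a0,1))
plan(pts)
```

```text
ang -94.53339900803478 psi 43.47660099196521 rad 136.57184966928077 Ft 0.15882937933481034 Fr 0.5088958650838266 yaw 85.24008415512567 [ 599.70533259 -118.24457491   98.81873606]
[ 0.11810924 -0.51985766  0.25476328] [-0.08568861  0.05566679  0.00548038] 39.22910579955684
0.002 -0.007 -0 3; 0.0005 -0.0075 -0 3; 0 -0.007 -0 3; 0.0005 -0.007 -0 3; -0 -0.0075 -0 3.5; 0 -0.007 -0 3; 0 -0.007 -0 3; 0.0005 -0.0075 -0 3
0 -0.007 -0 3
end [539.2 -96.2  98.8] 57.74008415512567
```

Request:
apply_moves(motion="0.002 -0.007 0 3; 0.0005 -0.0075 0 3; 0 -0.007 0 3; 0.0005 -0.007 0 3; 0 -0.0075 0 3.5; 0 -0.007 0 3; 0 -0.007 0 3; 0.0005 -0.0075 0 3")

```text
time: 14.92
tool_pos: [545.4, -99.7, 98.9]
tcp_rot: [3.141, 0.0, 1.058]
contact_force: [-0.6, -1.9, -0.1]
grip_width: 39.7
finger_force: 0.5
```

Request:
apply_moves(motion="0 -0.003 0 1; 0 -0.003 0 1; 0 0 0 0")

```text
time: 15.3
tool_pos: [540.2, -96.3, 98.7]
tcp_rot: [-3.141, -0.0, 1.025]
contact_force: [0.0, -1.2, 0.1]
grip_width: 40.0
finger_force: 0.0
```

Request:
apply_moves(motion="0 -0.003 0 1; 0 0 0 0")

```text
time: 15.55
tool_pos: [538.4, -95.1, 98.8]
tcp_rot: [3.14, -0.0, 1.007]
contact_force: [3.4, -0.7, -2.2]
grip_width: 40.1
finger_force: 1.8
```

Request:
apply_moves(motion="0 -0.003 0 1; 0 0 0 0")

```text
time: 15.8
tool_pos: [537.9, -94.5, 98.8]
tcp_rot: [3.135, -0.001, 0.99]
contact_force: [10.9, -5.0, -8.4]
grip_width: 40.3
finger_force: 6.1
```

```bash
python3 -c "
from h import *; arcstate()
o=bot.get_obs(); print(o['contact_force'],o['moment'],o['grip_width'])
"
```

```text
ang -122.85956293825406 psi 15.150437061745933 rad 133.8294072028625 Ft 11.84728061472438 Fr -1.6588269184430628 yaw 56.70477279930621 [537.88660675 -94.51710436  98.80776596]
[10.85180053 -5.03469859 -8.44722525] [-0.80671334 -1.56614604  0.01038938] 40.308478120673584
```

Still blocked at the same knob angle, with the load at the fingers. I lift clear and look at the bracket and rim with the wrist camera.

Request:
apply_moves(motion="0 0.004 0 0; 0 0.004 -0.02 0; 0 0 -0.04 0; 0 0 -0.04 0; 0.035 -0.022 0 0; 0.035 -0.022 0 0; 0.035 -0.022 0 0; 0.035 -0.022 0 0", fingers=0.5)

```text
time: 16.8
tool_pos: [544.4, 69.1, 198.7]
tcp_rot: [-3.14, 0.001, 0.99]
contact_force: [0.3, -0.5, 0.3]
grip_width: 68.9
finger_force: 0.0
```

Request:
apply_moves(motion="0.03 -0.02 0 0; 0 0 0 0")

```text
time: 17.05
tool_pos: [544.0, 106.0, 198.6]
tcp_rot: [-3.14, 0.0, 0.994]
contact_force: [-0.2, 0.5, 0.4]
grip_width: 69.3
finger_force: 0.0
```

Run:
```python
from h import *
c,o=wrist('w6'); print(o["tool_pos"],o["tcp_rot"])
P,u,v=cloud(c); rel=P[:,:2]-C; rr=np.hypot(*rel.T); an=np.degrees(np.arctan2(rel[:,1],rel[:,0]))
for lo,hi in((150,156),(156,165),(165,180),(180,215)):
    m=(rr>lo)&(rr<hi)&(P[:,2]>14)&(P[:,2]<60)&(an>60)&(an<150)
    h,e=np.histogram(an[m],bins=np.arange(60,150,2)); print(lo,[(int(a),int(k)) for a,k in zip(e,h) if k>3])
```

```text
[543.97168417 106.01342839 198.55124996] [-3.14002346e+00  4.64297111e-04  9.93651350e-01]
150 [(100, 24), (102, 38), (104, 35), (106, 13), (108, 10), (110, 35), (112, 11)]
156 [(100, 50), (102, 54)]
165 [(96, 30), (98, 87), (100, 122), (102, 118), (104, 87), (106, 38)]
180 [(96, 22), (98, 116), (100, 270), (102, 277), (104, 123), (106, 31)]
```

View pics/w6.png

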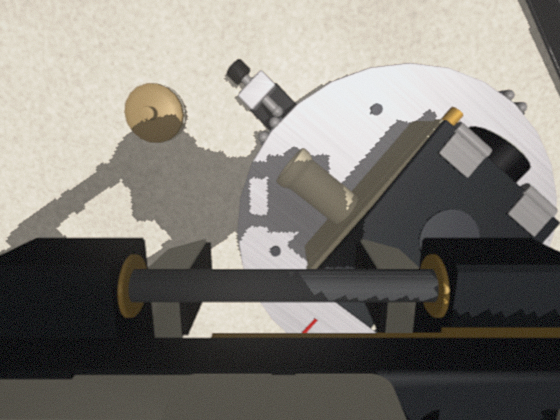

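The wrist view shows the bracket plunger at about (270,105), with rim pins next to it at (263,137) and (278,123). A second pin pair is at (507,95) and (520,107). My last picture is a zoom on the plunger.

Run:
```python
import cv2
a=cv2.imread("pics/w6.png"); x=cv2.resize(a[50:160,215:315],(480,528),interpolation=cv2.INTER_CUBIC); y=cv2.resize(a[75:130,480:540],(300,275),interpolation=cv2.INTER_CUBIC)
import numpy as np
Z=np.zeros((528,780,3),np.uint8); Z[:,:480]=x; Z[:275,480:]=y; cv2.imwrite("pics/z6.png",Z)
```

```text
(no output)
```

View pics/z6.png

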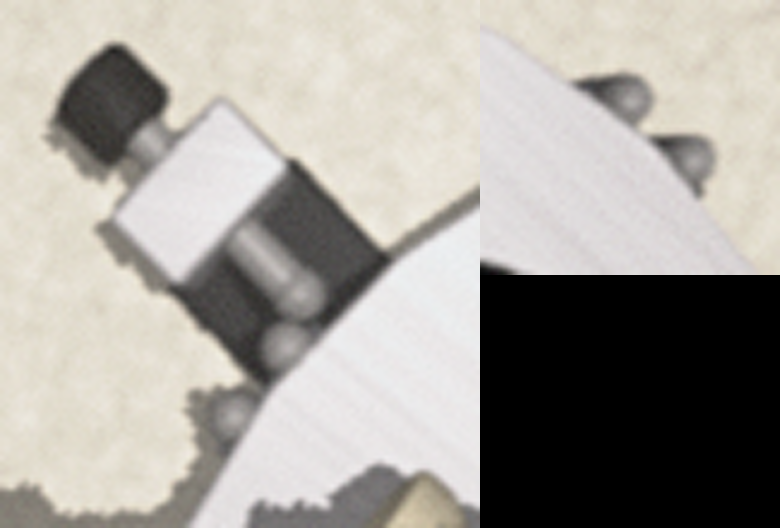

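The zoom shows two ball-ended pins on the rim, pitch about 0.08–0.1 rad. The near pin rests against the side of the spring plunger's ball tip, so this is the detent entrance and it has to be ridden over. I go back, take the knob with room to run up, and push through faster.

Request:
apply_moves(motion="-0.034 0.022 0 0; -0.034 0.022 0 0; -0.035 0.023 0 0; -0.035 0.023 0 0; -0.034 0.022 0.02 0; 0 0 0.03 0; 0 0 0.03 0; 0 0 0.02 0")

```text
time: 18.1
tool_pos: [542.8, -102.8, 97.2]
tcp_rot: [-3.139, 0.001, 0.988]
contact_force: [0.7, 0.0, -0.0]
grip_width: 69.2
finger_force: 0.0
```

Request:
apply_moves(motion="0 0 0 0; 0 0 0 0; 0 0 0 0; 0 0 0 0", fingers=-0.26)

```text
time: 18.6
tool_pos: [544.5, -101.6, 99.5]
tcp_rot: [3.14, -0.0, 0.99]
contact_force: [-0.0, -0.3, -0.7]
grip_width: 35.3
finger_force: 0.0
```

Run:
```python
from h import *
arcstate(); o=bot.get_obs(); print(o["grip_width"],o["contact_force"])
p=o["tool_pos"]; r=p[:2]-C; a0=np.degrees(np.arctan2(r[1],r[0])); R=134.5; yaw=np.degrees(o["tcp_rot"][2])
def arc(a0,a1,N,yaw): return [(C[0]+R*np.cos(np.radians(a)),C[1]+R*np.sin(np.radians(a)),99,a+180.,1) for a in np.linspace(a0,a1,N+1)[1:]]
plan(arc(a0,-104,5,0)); print(); a=np.radians(-104); plan(arc(-104,-128.5,4,0),start=(C[0]+R*np.cos(a),C[1]+R*np.sin(a),99,76))
```

```text
ang -118.91912228694791 psi 19.09087771305208 rad 136.53313882166748 Ft 0.13531141919297585 Fr 0.29805068120081374 yaw 56.73223315263415 [ 544.47605022 -101.60789117   99.48828214]
35.29222524485768 [-0.0256912  -0.32631787 -0.66652026]
0.0025 0.007 0.0005 -7.5; 0.0005 0.007 -0 -3; 0 0.007 -0 -3; 0.0005 0.007 -0 -3; -0 0.007 -0 -3
end [ 578.1 -112.6   99. ] 76.23223315263415

0.001 -0.0145 0 6; 0.0005 -0.014 0 6; 0.001 -0.0145 0 6.5; 0.0005 -0.0145 0 6
end [526.6 -87.4  99. ] 51.5
```

Request:
apply_moves(motion="0.0025 0.007 0.0005 -7.5; 0.0005 0.007 0 -3; 0 0.007 0 -3; 0.0005 0.007 0 -3; 0 0.007 0 -3; 0 0 0 0")

```text
time: 19.35
tool_pos: [578.2, -112.5, 98.5]
tcp_rot: [3.141, -0.0, 1.33]
contact_force: [-1.1, 0.1, -0.2]
grip_width: 34.2
finger_force: 0.0
```

Request:
apply_moves(motion="0.001 -0.0145 0 6; 0.0005 -0.014 0 6; 0.001 -0.0145 0 6.5; 0.0005 -0.0145 0 6; 0 0 0 0")

```text
time: 19.98
tool_pos: [539.7, -94.7, 99.8]
tcp_rot: [3.109, -0.009, 0.9]
contact_force: [48.2, -27.0, -36.6]
grip_width: 35.3
finger_force: 26.3
```

```bash
python3 -c "
from h import *; arcstate()
o=bot.get_obs(); print(o['contact_force'],o['moment'],o['grip_width'])"
```

```text
ang -122.17478106856991 psi 15.835218931430077 rad 133.04400848106746 Ft 55.21429890317985 Fr -2.795696000770003 yaw 51.5762784810493 [539.65356395 -94.71212498  99.80022165]
[ 48.2236269  -27.03546796 -36.62510153] [-3.84874613 -6.78882313  0.15372305] 35.32886724973638
```

Still held at 55 N. The fingers are also lifting the knob with ~37 N, through arm compliance and friction. I ease off and take that vertical load away, to see whether a clean sideways push gets through.

Request:
apply_moves(motion="0 0.009 0 0; 0 0 0.003 0; 0 0 0 0")

```text
time: 20.35
tool_pos: [540.4, -96.3, 98.7]
tcp_rot: [3.124, -0.006, 0.901]
contact_force: [15.4, -8.8, 2.8]
grip_width: 34.0
finger_force: 8.8
```

Request:
apply_moves(motion="0 0 0.003 0; 0 0 0 0")

```text
time: 20.6
tool_pos: [540.4, -96.4, 96.4]
tcp_rot: [3.123, -0.006, 0.901]
contact_force: [12.3, -8.2, 7.8]
grip_width: 34.3
finger_force: 8.0
```

Request:
apply_moves(motion="0 0 0.003 0; 0 0 0 0")

```text
time: 20.85
tool_pos: [540.4, -96.5, 93.5]
tcp_rot: [3.123, -0.005, 0.901]
contact_force: [13.6, -9.4, 9.1]
grip_width: 34.1
finger_force: 7.9
```

```bash
python3 -c "
from h import *; arcstate()
o=bot.get_obs(); print(o['contact_force'],o['moment'],o['grip_width'])"
```

```text
ang -121.48599844956705 psi 16.524001550432942 rad 134.14492153223458 Ft 16.482000700756195 Fr 0.9044356299140943 yaw 51.64790328797542 [540.43742388 -96.49447277  93.51268998]
[13.58294201 -9.37966083  9.07471753] [-1.50312178 -1.99969993 -0.0429231 ] 34.063696001365926
```

Request:
apply_moves(motion="0 -0.006 -0.002 0; 0 0 0 0")

```text
time: 21.1
tool_pos: [539.7, -96.1, 93.7]
tcp_rot: [3.113, -0.006, 0.901]
contact_force: [34.5, -23.9, -20.3]
grip_width: 33.9
finger_force: 20.3
```

Request:
apply_moves(motion="0 0 0 0; 0 0 0 0; 0 0 0 0; 0 0 0 0; 0 0 0 0; 0 0 0 0")

```text
time: 21.85
tool_pos: [539.8, -96.1, 93.8]
tcp_rot: [3.114, -0.007, 0.901]
contact_force: [33.7, -21.9, -19.6]
grip_width: 34.5
finger_force: 20.0
```

Run:
```python
from h import *
arcstate()
o=bot.get_obs(); print(o['contact_force'],o['moment'])
a=bot.capture("top"); P,u,v=cloud(a)
# anything near / touching the disc, and arm parts low near the tester
rel=P[:,:2]-C; rr=np.hypot(*rel.T); an=np.degrees(np.arctan2(rel[:,1],rel[:,0]))
c,o=wrist(); P,u,v=cloud(c); rel=P[:,:2]-C; rr=np.hypot(*rel.T)
m=(rr<120)&(P[:,2]>60)&(P[:,2]<175)
print("cover",cv2.minAreaRect(P[(rr<120)&(P[:,2]>100)&(P[:,2]<128)][:,:2].astype(np.float32)), "zmax",P[m][:,2].max())
d=np.linalg.norm(P-o["tool_pos"]-[0,0,66],axis=1)
```

```text
ang -121.80755820315406 psi 16.20244179684593 rad 134.1705428447645 Ft 40.13524835224678 Fr 0.8519452133238848 yaw 51.60461642822383 [539.78301308 -96.1212363   93.77042348]
[ 33.65883108 -21.87800405 -19.61150119] [-3.39621077 -4.65678001  0.03522572]
cover ((570.6431884765625, -23.391006469726562), (59.11222457885742, 126.07176971435547), 53.32677459716797) zmax 174.9986828912572
```

Run:
```python
from h import *
o=bot.get_obs(); p=o["tool_pos"]; r=p[:2]-C; a0=np.degrees(np.arctan2(r[1],r[0])); R=134.5
def arc(angs): return [(C[0]+R*np.cos(np.radians(a)),C[1]+R*np.sin(np.radians(a)),99,a+180.,1) for a in angs]
plan(arc(np.linspace(a0,-98,7)[1:])); a=np.radians(-98); print()
plan(arc([-103,-113,-123.6]),start=(C[0]+R*np.cos(a),C[1]+R*np.sin(a),99,82))
```

```text
0.001 0.0095 -0.005 -10.5; 0.0005 0.009 -0 -4; 0.0005 0.0095 -0 -4; 0 0.009 -0 -4; 0.0005 0.0095 -0 -4; 0 0.0095 -0 -4
end [ 591.9 -115.5   98.8] 82.10468459711458

0.0005 -0.0115 0 5; 0.002 -0.0235 0 10; 0.0025 -0.025 0 10.5
end [536.  -93.9  99. ] 56.5
```

Request:
apply_moves(motion="0.001 0.0185 -0.001 -10.5; 0.0005 0.009 0 -4; 0.0005 0.0095 0 -4; 0 0.009 0 -4; 0.0005 0.0095 0 -4; 0 0.0095 0 -4; 0 0 0 0", fingers=-0.13)

```text
time: 22.82
tool_pos: [588.1, -114.2, 92.3]
tcp_rot: [3.141, -0.0, 1.434]
contact_force: [-0.7, 0.4, 0.3]
grip_width: 39.9
finger_force: 0.0
```

Run:
```python
from h import *
arcstate(); R=134.5
def arc(angs): return [(C[0]+R*np.cos(np.radians(a)),C[1]+R*np.sin(np.radians(a)),99,a+180.,1) for a in angs]
plan(arc([-102,-113,-123.6]))
```

```text
ang -99.60514777058027 psi 38.40485222941972 rad 133.95289702183942 Ft -0.7371025649955772 Fr -0.3044463482670119 yaw 82.14592920379609 [ 588.1489768  -114.17501801   92.27017505]
-0.0005 -0.0055 -0.0065 4; 0.003 -0.026 -0 11; 0.002 -0.0245 -0 10.5
end [536.  -94.3  98.8] 56.645929203796086
```

Request:
apply_moves(motion="-0.0005 -0.0055 -0.0065 4; 0.003 -0.026 0 10.5; 0.002 -0.0245 0 10.5; 0 0 0 0; 0 0 0 0")

```text
time: 23.45
tool_pos: [537.5, -95.4, 99.6]
tcp_rot: [3.136, -0.001, 0.996]
contact_force: [7.4, -4.6, -2.3]
grip_width: 39.9
finger_force: 3.6
```

Run:
```python
from h import *
arcstate(); o=bot.get_obs(); print(o['contact_force'],o['grip_width'])
c,o=wrist(); P,u,v=cloud(c); rel=P[:,:2]-C; rr=np.hypot(*rel.T)
k=P[(P[:,2]>44)&(P[:,2]<125)&(rr>118)&(rr<150)&(np.hypot(*(P[:,:2]-o["tool_pos"][:2]).T)<40)]
print(len(k),np.median(k,0) if len(k) else 0)
# free edge & right side line via box/disc boundary: fit cover plate in upper image
m=(P[:,2]>100)&(P[:,2]<130)&(rr<115)
pts=P[m][:,:2]
h=cv2.convexHull(pts.astype(np.float32))[:,0]; d=np.diff(np.r_[h,h[:1]],axis=0); L=np.hypot(*d.T)
for i in np.argsort(-L)[:5]: print(L[i].round(1),np.degrees(np.arctan2(d[i][1],d[i][0])).round(1),h[i])
```

```text
ang -122.78545146482035 psi 15.224548535179636 rad 134.80170982626558 Ft 8.72905938151574 Fr -0.1937300970630093 yaw 57.08616007492074 [537.50558099 -95.42835376  99.56028304]
[ 7.44346008 -4.56387019 -2.30697237] 39.90879281583226
3266 [547.91159422 -93.08079841 111.15394484]
65.3 -72.0 [545.6849    11.431062]
61.5 148.4 [613.5965    -15.8301935]
44.2 17.8 [578.372    -57.060013]
35.9 148.1 [644.0965   -34.790707]
25.5 18.2 [620.40204  -43.535778]
```

Request:
apply_moves(motion="0 -0.006 0.001 0; 0 -0.005 0.001 0; 0 0 0 0")

```text
time: 23.88
tool_pos: [536.7, -94.9, 99.3]
tcp_rot: [3.114, -0.004, 0.996]
contact_force: [32.6, -21.6, -17.6]
grip_width: 40.1
finger_force: 18.8
```

Request:
apply_moves(motion="0 -0.003 0.0015 0; 0 0 0 0")

```text
time: 24.12
tool_pos: [536.7, -94.9, 99.1]
tcp_rot: [3.108, -0.005, 0.995]
contact_force: [35.1, -26.1, -14.9]
grip_width: 40.0
finger_force: 21.8
```

Request:
apply_moves(motion="0 -0.003 0.0015 0; 0 0 0 0")

```text
time: 24.38
tool_pos: [525.4, -88.1, 96.1]
tcp_rot: [3.13, -0.002, 0.995]
contact_force: [6.5, -7.6, 3.8]
grip_width: 40.1
finger_force: 4.4
```

```bash
python3 -c "
from h import *; arcstate()
o=bot.get_obs(); print(o['contact_force'],o['moment'],o['grip_width'])"
```

```text
ang -128.74503652557425 psi 9.264963474425741 rad 135.90707161494745 Ft 9.80444344878758 Fr 1.8916749482064747 yaw 57.03690745932882 [525.44175612 -88.0991852   96.0639768 ]
[ 6.46294897 -7.61155938  3.79993556] [-1.28353485 -0.93804136 -0.05919607] 40.110382142792425
```

It went over the pin: the knob is at ψ≈12.7°, which is the expected detent. I centre the fingers around it to let it settle, then check.

Request:
apply_moves(motion="0 0.006 0 0; 0 0.005 0 0; 0 0 0 0; 0 0 0 0")

```text
time: 24.88
tool_pos: [530.2, -91.0, 93.4]
tcp_rot: [-3.14, 0.0, 0.999]
contact_force: [1.1, 1.2, -0.8]
grip_width: 40.1
finger_force: 0.0
```

Request:
apply_moves(motion="0 0 0 0; 0 0 -0.03 0; 0 0 -0.045 0; 0 0 -0.045 0; 0.02 0 0 0; 0 0 0 0", fingers=0)

```text
time: 25.62
tool_pos: [541.5, -73.3, 213.0]
tcp_rot: [-3.141, -0.0, 1.0]
contact_force: [0.1, 0.2, -0.5]
grip_width: 45.9
finger_force: 0.0
```

```bash
cat >> h.py <<'E'
def look():
    c,o=wrist(); P,u,v=cloud(c); rel=P[:,:2]-C; rr=np.hypot(*rel.T); hsv=cv2.cvtColor(c["img"],cv2.COLOR_BGR2HSV)[v,u]
    K=P[(rr>115)&(rr<155)&(P[:,2]>124)&(P[:,2]<136)&(rel[:,0]<0)]
    if len(K)>20: k,_=cv2.minEnclosingCircle(K[:,:2].astype(np.float32)); print("knob",len(K),k,"psi",np.degrees(np.arctan2(k[1]-C[1],k[0]-C[0]))+138.01)
    m=(P[:,2]>100)&(P[:,2]<130)&(rr<115)&(hsv[:,1]<90); h=cv2.convexHull(P[m][:,:2].astype(np.float32))[:,0]; d=np.diff(np.r_[h,h[:1]],axis=0); L=np.hypot(*d.T)
    print("edges",[(L[i].round(),np.degrees(np.arctan2(d[i][1],d[i][0])).round(1)) for i in np.argsort(-L)[:4]])
    pl=P[m&(P[:,2]>108)]; A=np.c_[pl[:,:2]-C,np.ones(len(pl))]; s=np.linalg.lstsq(A,pl[:,2],rcond=None)[0]; print("cover plane slope",np.hypot(*s[:2]),"dir",np.degrees(np.arctan2(-s[1],-s[0])))
    w=(hsv[:,1]>140)&(hsv[:,0]<16)&(rr<80)&(P[:,2]>115); W=P[w]
    if len(W)>20:
        W=W[W[:,2]>np.percentile(W[:,2],98)-6]; (x,y),(a,b),t=cv2.minAreaRect(W[:,:2].astype(np.float32))
        print("wing",len(W),(x,y),(a,b),"long axis deg",t if a>b else t+90,"ztop",W[:,2].max())
    return c,o
E
python3 -c "
from h import *
c,o=look(); print(o['tool_pos'],o['tcp_rot'],o['time'])"
```

```text
knob 732 (533.21826171875, -92.03771209716797) psi 12.904341969003283
edges [(np.float32(109.0), np.float32(12.3)), (np.float32(107.0), np.float32(148.7)), (np.float32(60.0), np.float32(-77.6)), (np.float32(36.0), np.float32(147.2))]
cover plane slope 0.10925478971577249 dir 11.673946450596542
wing 706 (580.166748046875, 9.920148849487305) (35.90315246582031, 8.983702659606934) long axis deg 69.58528900146484 ztop 145.521743243758
[541.49060283 -73.3284477  213.00938251] [-3.14067700e+00 -5.07958921e-05  1.00047862e+00] 25.625
```

The tester is settled in the detent at ψ≈12.5°, and the wing is still 57° off the marks. Next I grip the wing.

```bash
python3 -c "
from h import *
plan([(580,10,200,69.5,3),(580,10,131,69.5,4)])"
```

```text
0.0305 -0.004 0.004 -4; 0.031 -0.002 0.004 -4; 0.0305 0 0.0045 -4; 0 0 0.017 0; 0 0 0.0175 0; 0 0 0.017 0; 0 0 0.0175 0
end [579.8   9.9 130.8] 69.3102446391076
```

Request:
apply_moves(motion="0.0305 -0.004 0.004 -4; 0.031 -0.002 0.004 -4; 0.0305 0 0.0045 -4; 0 0 0.017 0; 0 0 0.0175 0; 0 0 0.012 0; 0 0 0 0", fingers=-0.35)

```text
time: 26.55
tool_pos: [579.6, 9.0, 153.1]
tcp_rot: [-3.138, 0.001, 1.208]
contact_force: [1.1, 0.4, 0.2]
grip_width: 30.0
finger_force: 0.0
```

```bash
python3 -c "
from h import *
o=bot.get_obs(); print(o['tool_pos'],o['grip_width'],o['contact_force'])
plan([(580,10,131,69.5,2)])"
```

```text
[579.60185689   8.97990301 153.06206181] 29.98664352024914 [1.078782   0.40406013 0.2443452 ]
0.0005 0 0.011 0; 0.0005 0 0.011 -0.5
end [580.    9.9 131.1] 69.71764378847284
```

Request:
apply_moves(motion="0 0 0.011 0; 0 0 0.011 0; 0 0 0 0")

```text
time: 26.92
tool_pos: [579.9, 9.2, 131.6]
tcp_rot: [-3.14, 0.0, 1.208]
contact_force: [0.4, -0.5, -0.0]
grip_width: 30.1
finger_force: 0.0
```

Request:
apply_moves(motion="0 0 0 0; 0 0 0 0; 0 0 0 0; 0 0 0 0; 0 0 0 0", fingers=-1)

```text
time: 27.55
tool_pos: [580.6, 9.2, 132.8]
tcp_rot: [3.142, -0.0, 1.208]
contact_force: [-0.4, -0.7, -0.2]
grip_width: 8.7
finger_force: 29.7
```

Request:
apply_moves(motion="0 0 0 7; 0 0 0 7; 0 0 0 7; 0 0 0 7; 0 0 0 7; 0 0 0 7; 0 0 0 7; 0 0 0 7.5")

```text
time: 28.55
tool_pos: [580.0, 9.4, 132.4]
tcp_rot: [-3.141, 0.001, 0.218]
contact_force: [-0.9, 1.6, -0.0]
grip_width: 8.5
finger_force: 30.0
```

Request:
apply_moves(motion="0 0 0 0; 0 0 0 0")

```text
time: 28.8
tool_pos: [580.1, 9.4, 132.5]
tcp_rot: [-3.141, 0.001, 0.225]
contact_force: [-2.4, 1.9, -0.8]
grip_width: 8.6
finger_force: 30.0
```

Request:
apply_moves(motion="0 0 0 0; 0 0 0 0; 0 0 0 0; 0 0 -0.03 0; 0 0 -0.045 0; -0.02 0 0 0; 0 0 0 0", fingers=-0.3)

```text
time: 29.68
tool_pos: [560.6, 4.5, 208.3]
tcp_rot: [3.141, -0.001, 0.222]
contact_force: [-0.6, 0.2, 0.0]
grip_width: 32.1
finger_force: 0.0
```

```bash
python3 -c "
from h import *
c,o=look(); print(o['tool_pos'],np.degrees(o['tcp_rot'][2]),o['time'],o['joint_positions'])"
```

```text
edges [(np.float32(106.0), np.float32(-167.8)), (np.float32(52.0), np.float32(12.1)), (np.float32(51.0), np.float32(-78.1)), (np.float32(48.0), np.float32(12.5))]
cover plane slope 0.10809201822239263 dir 12.599517104493055
wing 582 (580.9569091796875, 15.65402603149414) (91.66519165039062, 34.93410873413086) long axis deg 85.25416564941406 ztop 314.8690441954395
[560.58418777   4.52478651 208.30975396] 12.71672340945109 29.675 [-1.28619482e-01  4.21427017e-01  1.45458406e+00 -3.02440607e-05
  1.26488057e+00  1.22023734e+00]
```

```bash
sed -i 's/(rr<80)&(P\[:,2\]>115)/(rr<80)\&(P[:,2]>115)\&(P[:,2]<152)/' h.py; python3 -c "
from h import *
c,o=look()
psi=np.radians(12.3); d=np.array([np.cos(psi),np.sin(psi)]); n=np.array([-d[1],d[0]])
t=C-52*d+36*n; print('press',t)
plan([(t[0],t[1],140,12.3,4)])"
```

```text
edges [(np.float32(87.0), np.float32(-77.8)), (np.float32(53.0), np.float32(-167.8)), (np.float32(50.0), np.float32(12.1)), (np.float32(47.0), np.float32(101.5))]
cover plane slope 0.10796566914028342 dir 12.58272237594382
wing 579 (580.6349487304688, 10.080504417419434) (35.103336334228516, 8.542743682861328) long axis deg 13.121922492980957 ztop 146.3127539383588
press [552.02453622  41.99606059]
-0 -0.0095 0.017 0; -0.0005 -0.0095 0.017 0; -0 -0.0095 0.017 0; -0.0005 -0.01 0.0165 0.5
end [551.8  42.  140. ] 12.217452062664114
```

Request:
apply_moves(motion="0 -0.0095 0.017 0; -0.0005 -0.0095 0.017 0; 0 -0.0095 0.017 0; -0.0005 -0.01 0.0165 0.5; 0 0 0 0", fingers=-1)

```text
time: 30.4
tool_pos: [550.9, 42.7, 138.5]
tcp_rot: [-3.14, 0.003, 0.215]
contact_force: [-0.7, -0.3, 1.2]
grip_width: 0.6
finger_force: 0.0
```

Request:
apply_moves(motion="0 0 0.006 0; 0 0 0.005 0; 0 0 0.004 0; 0 0 0.004 0; 0 0 0 0")

```text
time: 31.02
tool_pos: [551.6, 41.9, 121.1]
tcp_rot: [3.142, 0.0, 0.213]
contact_force: [-0.1, -0.1, 1.1]
grip_width: 0.6
finger_force: 0.5
```

Request:
apply_moves(motion="0 0 0.004 0; 0 0 0.004 0; 0 0 0.004 0; 0 0 0 0")

```text
time: 31.52
tool_pos: [551.3, 42.0, 109.0]
tcp_rot: [-3.141, 0.001, 0.214]
contact_force: [-3.8, -1.1, 5.3]
grip_width: 0.6
finger_force: 2.2
```

Request:
apply_moves(motion="0 0 0.002 0; 0 0 0.002 0; 0 0 0 0")

```text
time: 31.9
tool_pos: [551.4, 42.0, 106.0]
tcp_rot: [3.142, 0.0, 0.214]
contact_force: [-5.7, -2.2, 9.6]
grip_width: 0.6
finger_force: 4.6
```

Request:
apply_moves(motion="0 0 0.002 0; 0 0 0.001 0; 0 0 0 0; 0 0 0 0")

```text
time: 32.4
tool_pos: [551.5, 42.0, 104.9]
tcp_rot: [3.141, -0.001, 0.214]
contact_force: [-10.4, -2.0, 24.5]
grip_width: 0.7
finger_force: 11.9
```

```bash
python3 -c "
from h import *
c,o=look(); print(o['tool_pos'],o['contact_force'],o['time'])"
```

```text
edges [(np.float32(98.0), np.float32(-74.6)), (np.float32(72.0), np.float32(-167.8)), (np.float32(69.0), np.float32(102.3)), (np.float32(69.0), np.float32(12.3))]
cover plane slope 0.08667092994004175 dir -39.157526330658136
wing 848 (585.9541625976562, 11.623884201049805) (17.44687843322754, 9.069253921508789) long axis deg 13.142041206359863 ztop 131.4979004014695
[551.47080954  42.04053119 104.90961543] [-10.3781737  -1.9840832  24.504183 ] 32.4
```

```bash
python3 -c "
from h import *
o=bot.get_obs(); print(o['tool_pos'],o['contact_force']); print(bot.close_job())"
```

```text
[551.45063798  42.0534051  104.88363952] [-10.8029579   -2.36317819  24.13365243]
the job is handed in; nothing more can be done
None
```

I handed the job in at about 32 s, and the verdict isn't known: the tester is in its service detent at turntable angle ≈ 0, the fastener is within about 0.02 rad of the marks, and the gripper is holding the cover down with about 24 N (read as flush from the firm stop at z ≈ 105 mm, as the camera check was unclear); entering the detent took up to about 55 N sideways at the knob instead of the stated 7 N (wrist force about 66 N), and I did not re-measure the bystanders.

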